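# Fit the load cap on the bearing fixture and hold the load

## Task

Oil the bearing fixture's pin with the spray can beside it: press the can's cap all the way down and let it spring back up. Then take the round load cap by its bar grip, slide it over the pin, which its plate hides, until it drops on and lies flat on the bearing, and press it down until the sprung bearing is at the bottom of its travel. Finish while still holding it pressed down there; leave the loose bearing, the standing arbor and the carton where they are.

Things in the scene. Friction and masses are not known exactly. Their poses are not given: they have to be found in the camera images.
- jig: bearing load fixture, fixed: grey foot 150 x 125 x 10 mm, on it a cream block 110 x 110 mm, its top 30 mm above the bench. From its middle rises a steel pin, 12 mm diameter, the last 5 mm tapered to 6 mm. Round the pin sits a ball bearing (62 mm outside, 30 mm bore, 16 mm wide) on springs. Origin: centre of the underside, on the bench; z up
- pin_tip (a point): the tip of the fixture's pin, on its axis, 66 mm above the bench; it stands 12 mm above the top of the unpressed bearing
- nest (a joint): how far the sprung bearing on the fixture is pressed down, 0 to 0.006 m (hard stop). Its top is 54 mm above the bench at 0 and 48 mm at 0.006. Pushing it takes about 5 N to start, 14 N at the stop; the load cap's own weight does not move it
- cover: the load cap, loose, 0.21 to 0.35 kg: round alloy plate 70 mm diameter, 25 mm thick; blind bore in the middle of its underside, 15 mm diameter, 20 mm deep. On top, centred, a black bar grip 40 mm long (its x), 20 mm wide (its y), 28 mm tall, from 25 to 53 mm above the underside. Origin: centre of the underside = mouth of the bore; z up. Any yaw fits the pin
- can: spray can, fixed to the bench beside the fixture: body 52 mm diameter, in a round foot 72 mm diameter; white nozzle cap on top. Origin: centre of the underside on the bench; its nozzle points along its -y
- cap_top (a point): centre of the top face of the can's white nozzle cap (26 mm diameter, 14 mm tall); 140 mm above the bench when up; it moves with the cap
- spray_cap (a joint): how far the nozzle cap is pressed down, 0 to 0.006 m (hard stop); pushing it takes 2.5 N to start, 8 N at the stop; it springs back up when let go
- bearing: bystander: loose ball bearing lying flat on the bench, 52 mm diameter, 15 mm tall. Origin: centre of the underside
- arbor: bystander: loose steel arbor standing upright, 60 mm tall, 32 mm foot flange, 20 mm shank. Origin: centre of the underside
- carton: bystander: open cardboard carton with shafts, 100 x 170 x 60 mm. Origin: centre of the underside
Mind the look-alikes: they are no part of the job. Of the things like the jig, leave any that is yellow; of the rest the smaller one is meant. What is shaped like the cover but purple or yellow is not meant.

How it is judged:
On the way, in this order (a step that is already met when the one before it is completed fails the run):
1. the spray can's cap is pressed down (value of joint spray_cap above 0.004 m), for 0.05 s.
2. the cap has sprung back up (value of joint spray_cap below 0.001 m), for 0.1 s.
3. the load cap has dropped on the pin and lies flat on the bearing (horizontal distance between cover and pin_tip below 0.003 m and z of cover in the frame of pin_tip below -0.01 m and angle between cover's own z axis and vertical below 0.08 rad), for 0.05 s.
At the end, for the whole second after the job is handed in: the load cap is on the pin (within 3 mm of its axis, upright within 0.08 rad, underside at least 15.5 mm below the pin's tip), the sprung bearing is pressed down more than 4.5 of its 6 mm and kept there, still, by the fingers (contact over 2 N), and the spray cap is up (within 1 mm) (value of joint nest above 0.0045 m and horizontal distance between cover and pin_tip below 0.003 m and z of cover in the frame of pin_tip below -0.0155 m and angle between cover's own z axis and vertical below 0.08 rad and contact force between the fingers and cover above 2 N and linear speed of cover below 0.02 m/s and value of joint spray_cap below 0.001 m); the arm keeps its last pose, push and grip.
It fails at once if the loose bearing is moved more than 30 mm (distance of bearing from where it was at the start of the episode above 0.03 m).
It fails at once if the arbor is moved more than 30 mm or toppled (distance of arbor from where it was at the start of the episode above 0.03 m or angle between arbor's own z axis and vertical above 0.6 rad).
It fails at once if the carton is moved more than 30 mm (distance of carton from where it was at the start of the episode above 0.03 m).
It also fails if it takes over 51 s, if anything falls off the work surface, if the arm or the gripper's body presses on something with over 40 N, if the wrist force passes 120 N, or if a joint passes its speed limit or range.

## Robot

A 7-joint arm with a two-finger parallel gripper is mounted at the origin on the work surface. World frame = base frame: x ahead of the robot, y to its left, z up, the work surface at z = 0. Lengths are in m, angles in rad, forces in N, time in s.
With the tool pointing down it reaches from about 0.4 to 0.85 m from the base axis. Payload 10.4 kg.
Tool frame: the origin (TCP) lies on the centre line of the jaws, within the pads' length; the fingertips stand 11 mm ahead of it and the grasp point (between the pads) lies 8 mm behind it (tip_reach is the distance from the TCP to the fingertips, in m); z points along the fingers, y is the line along which they close (so a half turn about z gives the same grasp; the last joint's range is limited). The gripper opens to 85 mm and grips with 20 to 120 N. Pads are 22 mm wide; open, the fingers measure 114 mm over their backs; the gripper's body (76 mm by 85 mm) begins 54 mm behind the grasp point. The pads swing forward as they close: fully open they stand 13 mm farther back than shut.
Start: joints at [-1.133, 0.332, -0.065, 1.46, 0.022, 1.35, -0.088], TCP at [0.278, 0.56, 0.242] pointing down, gripper open.
Joint ranges: [-2.6, 2.6], [-0.5, 2.12], [-1.47, 1.34], [0.16, 2.42], [-1.27, 4.41], [0.06, 2.06], [-2.6, 2.6]. Speed limits (rad/s): [2.22, 2.22, 2.79, 2.79, 3.14, 3.14, 3.14].

## Interface

Orientations are given as a unit quaternion [x, y, z, w].
In Python, from workcell import get_obs, camera, hand_in, tip_reach gives the robot as it stands. The module is installed in compiled form; this text tells all that it offers.
- The arm moves only by the tool move_arm, never from a script. Its argument "plan" is a list of rows, each an object with "delta_pos": the shift along the tool's x, y, z in parts of the range, where 1.0 means 0.8 m, a list of three; "turn": the turn, a rotation vector about the tool's x, y, z in a scale on which 1.0 is 2 rad, a list of three; "fingers": the closure, from 0 (fully open) to 1 (shut). A call has 1 to 12 rows; each row is the pose to reach, as a shift and turn from the pose commanded when the call began, along the tool's axes at that moment; what a row does not reach only later rows make up. A row lasts 1/8 s, in which the tool goes at most 62.5 mm and 10.7 degrees, less where a joint would pass 70% of its speed; a pose out of reach is approached as far as the arm can. No shift or turn number may pass 1 either way. A call with a gripper value outside its range is refused whole. The fingers move at their own pace and stop on an object; "force" is the grip in N (left out, the last holds). Time passes only in rows, so rows that repeat a pose let the fingers close. It gives the time, the measured TCP pose, the force, the opening and the grip force at its end, in the units of the state.
- get_obs(): the state, without advancing time (a new reading comes with each control period).
- camera(name): name is "scene" or "top" or "wrist"; returns a dict with "color" (400x640x3 uint8, red, green, blue), "range_z" (400x640 float32, m along the optical axis (not along the pixel's ray), 0 where there is no reading), "fx", "fy", "cx", "cy" (pixels), "k1" (the pictures are not rectified: a ray, as slopes to the right and down, at radius r is drawn at 1 + k1 r^2 times it, then the intrinsics apply), "R" (3x3) and "t" (3): a world point X has camera coordinates R X + t; the wrist camera has in their place "tool_from_camera" (4x4, takes a point from camera to tool coordinates, whose origin is the TCP and whose axes are the flange's). Camera axes: x right, y down, z forward; pixel columns grow to the right and rows downward; lengths in m; the calibration is good to about 2 mm. A picture is of the moment at which its call begins: read the wrist's pose just before it.
- hand_in(): hands the job in; it is judged then, once.
The state is a dict: "clock": time; "joint_pos": joint angles; "joint_velocities": joint speeds; "tau": joint torques, N m; "position": TCP position; "ee_rot": TCP orientation; "ft_force": force on the tool from outside, world axes, zero at the start; "torque": the same for the moment, N m; "grip_width": opening from 0.0 (shut) to 1.0 (fully open); "grasp_force": force on a finger pad.
Only numpy, scipy, OpenCV 4.12 (cv2) and the standard library are available. Lean on these libraries where they do the work, as an engineer would, in place of code of your own. Each camera call takes 0.05 s, during which the arm holds its last target. There are 200 camera calls.

## Working session

There is one attempt and no reset: what is moved stays moved. The work goes in short steps, Python scripts to look and compute and a tool call to move; the robot and the scene stay as the last step left them, time stands still between calls to the robot, and variables do not carry over. Pictures are saved under pics/ and viewed, at most 10 in all, crops included, and the job is handed in when it is done.

Besides the shell and the picture viewer there is one more tool, called after ">>>" as name(argument=value, ...) on one line, values as JSON. move_arm: Moves the arm, as the interface text tells. Its arguments: {"type":"object","properties":{"plan":{"type":"array","items":{"type":"object","properties":{"delta_pos":{"type":"array","items":{"type":"number"}},"turn":{"type":"array","items":{"type":"number"}},"fingers":{"type":"number"}}}},"force":{"type":"number"}},"required":["plan"]}

```bash
mkdir -p pics
cat > h.py <<'E'
import numpy as np, cv2, pickle
from workcell import get_obs, camera, tip_reach
def pts(c,T=None):
    """world points per pixel from range_z. T: world_from_cam for wrist"""
    h,w=c['range_z'].shape
    u,v=np.meshgrid(np.arange(w),np.arange(h))
    r=rays(c,u,v); P=r*c['range_z'][...,None]
    if T is None: return (P-c['t'])@c['R']
    return P@T[:3,:3].T+T[:3,3]
def rays(c,u,v):
    x=(u-c['cx'])/c['fx']; y=(v-c['cy'])/c['fy']; xd,yd=x,y
    for _ in range(8):
        s=1+c['k1']*(x*x+y*y); x,y=xd/s,yd/s
    return np.stack([x,y,np.ones_like(x)],-1)
def onplane(c,u,v,z):
    r=rays(c,np.float64(u),np.float64(v))@c['R']; o=-c['R'].T@c['t']
    return o+r*((z-o[2])/r[...,2])[...,None]
E
cat > a.py <<'E'
from h import *
o=get_obs(); print(o, tip_reach)
for n in('scene','top'):
    c=camera(n); pickle.dump(c,open(n+'.pkl','wb')); cv2.imwrite(f'pics/{n}.png',c['color'][...,::-1])
    print(n,c['fx'],c['k1'],-c['R'].T@c['t'],(c['range_z']>0).mean())
E
python3 a.py
```

```text
{'clock': 0.0, 'joint_pos': array([-1.13262809,  0.33288088, -0.06466596,  1.46091545,  0.02160478,
        1.34988404, -0.08847778]), 'joint_velocities': array([ 0.00013913, -0.00091766,  0.00011669,  0.00035469,  0.0010131 ,
       -0.00146777,  0.00103524]), 'tau': array([ 6.09629951e-04, -6.25451660e+01,  4.94378060e-02, -3.91609097e+01,
        1.62911857e-02,  9.83014586e-03,  7.20788557e-05]), 'position': array([0.27776798, 0.55950097, 0.24152256]), 'ee_rot': array([ 2.28345839e-01,  9.73579834e-01, -6.85691499e-04, -1.20435652e-04]), 'ft_force': array([ 0.00204212, -0.13991755, -0.08946137]), 'torque': array([ 0.02144811, -0.0644189 ,  0.00025662]), 'grasp_force': 0.0, 'grip_width': 0.9971372215664053} 0.011
scene 520.5289158280973 0.025244685169928473 [ 1.2304425  -0.50365916  1.12128885] 0.9959765625
top 385.7415526549335 0.027549598857049388 [ 0.36440809 -0.0731411   1.17001493] 0.996109375
```

View pics/scene.png

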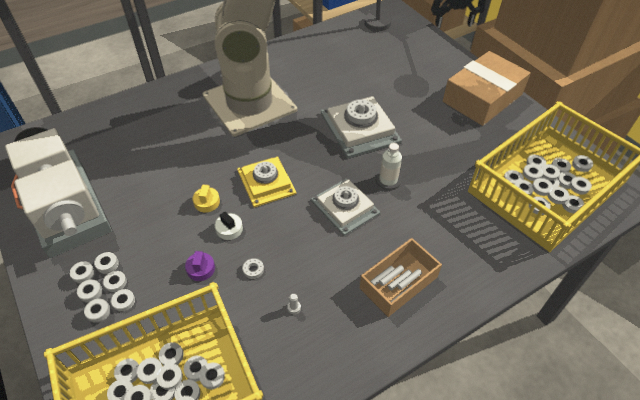

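View pics/top.png

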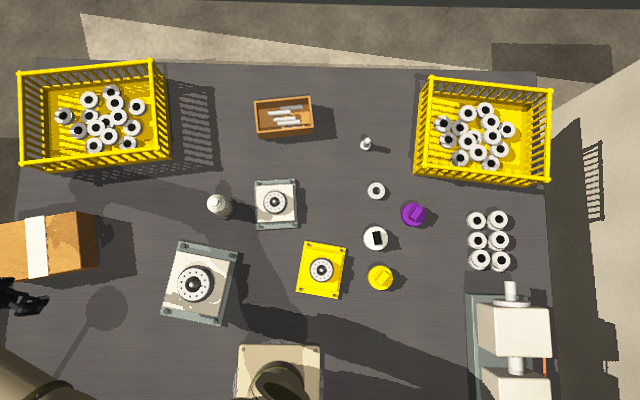

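In the pictures:
- **Jigs:** there are three. The yellow one is at top (322,270) and is excluded. The large cream one is at top (196,284), and the small cream one at top (276,203), scene (346,205). The small cream one is meant.
- **Load caps:** purple is at top (413,214) and yellow at (380,278), both excluded. The alloy one with the black bar is at top (376,238), scene (229,226), and is meant.
- **Can:** top (219,207), scene (390,165).

Next I measure these and confirm with an enlarged crop.

```bash
cat > b.py <<'E'
from h import *
top=pickle.load(open('top.pkl','rb')); sc=pickle.load(open('scene.pkl','rb'))
def fit(name,c,box,zlo,zhi):
    P=pts(c); u0,v0,u1,v1=box; Q=P[v0:v1,u0:u1].reshape(-1,3)
    Q=Q[(Q[:,2]>zlo)&(Q[:,2]<zhi)]
    (cx,cy),r=cv2.minEnclosingCircle(Q[:,:2].astype(np.float32))
    rr=cv2.minAreaRect(Q[:,:2].astype(np.float32))
    print(name,len(Q),'circ',round(cx,4),round(cy,4),round(r,4),'mean',Q.mean(0).round(4),'rect',np.round(rr[0],4),np.round(rr[1],4),round(rr[2],1))
for n,c,b in(('top',top,{'jig':(245,170,310,235),'cov':(358,220,393,255),'can':(200,188,238,226),'big':(155,235,245,330)}),('scn',sc,{'jig':(308,170,385,240),'cov':(210,207,247,242),'can':(372,138,410,190)})):
    fit(n+' jig block',c,b['jig'],.022,.036)
    fit(n+' bearing',c,b['jig'],.047,.058)
    fit(n+' pin',c,b['jig'],.058,.07)
    fit(n+' plate',c,b['cov'],.02,.03)
    fit(n+' bar',c,b['cov'],.046,.06)
    fit(n+' cap',c,b['can'],.134,.146)
    fit(n+' canbody',c,b['can'],.05,.12)
a=cv2.resize(top['color'][160:330,150:420],None,fx=2.9,fy=2.9,interpolation=2)
cv2.imwrite('pics/crop.png',a[...,::-1])
E
python3 b.py
```

```text
top jig block 931 circ 0.5218 0.0211 0.0758 mean [0.5203 0.02   0.0297] rect [0.5223 0.0208] [0.1106 0.1098] 4.7
top bearing 269 circ 0.5221 0.0209 0.0314 mean [0.5214 0.0203 0.0533] rect [0.5217 0.02  ] [0.0598 0.0586] 2.4
top pin 19 circ 0.5235 0.0181 0.0276 mean [0.5225 0.0201 0.0618] rect [0.5235 0.0181] [0.0373 0.0404] 18.5
top plate 320 circ 0.4237 -0.2799 0.0349 mean [ 0.4233 -0.2788  0.0248] rect [ 0.4234 -0.2803] [0.0684 0.0675] 74.2
top bar 100 circ 0.423 -0.2785 0.0207 mean [ 0.4237 -0.2796  0.0526] rect [ 0.4237 -0.2802] [0.0389 0.0204] 11.7
top cap 77 circ 0.5068 0.1782 0.0146 mean [0.5065 0.1797 0.1387] rect [0.5063 0.1806] [0.024  0.0245] 54.2
top canbody 278 circ 0.5071 0.1794 0.0278 mean [0.5021 0.1708 0.0982] rect [0.5066 0.1778] [0.0504 0.0523] 7.4
scn jig block 917 circ 0.5234 0.0604 0.104 mean [0.5322 0.0211 0.0288] rect [0.5202 0.0654] [0.1143 0.1933] 4.4
scn bearing 304 circ 0.5155 0.0772 0.085 mean [0.5244 0.0291 0.0525] rect [0.5079 0.0749] [0.0642 0.1681] 17.3
scn pin 19 circ 0.5152 0.0845 0.0762 mean [0.5217 0.045  0.0615] rect [0.5183 0.0848] [0.0098 0.1522] 5.5
scn plate 315 circ 0.4044 -0.2837 0.0572 mean [ 0.4314 -0.2787  0.0239] rect [ 0.4083 -0.272 ] [0.0691 0.1092] 76.3
scn bar 109 circ 0.4259 -0.2778 0.0222 mean [ 0.4271 -0.2765  0.0517] rect [ 0.4256 -0.2768] [0.0428 0.0195] 10.8
scn cap 64 circ 0.5073 0.179 0.0161 mean [0.5099 0.1803 0.1388] rect [0.5081 0.1823] [0.0238 0.0295] 54.6
scn canbody 424 circ 0.5109 0.1796 0.0266 mean [0.5197 0.1723 0.0889] rect [0.514  0.1767] [0.0519 0.0438] 42.3
```

View pics/crop.png

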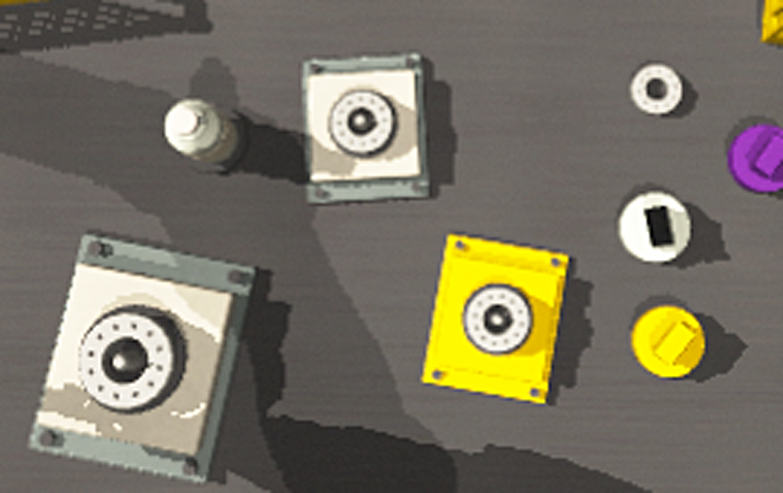

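The crop confirms the choice: small cream jig (block measured at 110 x 110 mm), and the alloy plate with the black bar, yaw about 11°. Next I work out the move to above the can.

```bash
cat >> h.py <<'E'
from scipy.spatial.transform import Rotation as Ro
def go(p,yawy=None,o=None):
    """delta in tool axes to world p; yawy: wanted world angle (deg) of tool y, tool down"""
    o=o or get_obs(); R=Ro.from_quat(o['ee_rot'])
    d=R.inv().apply(np.array(p)-o['position'])
    t=np.zeros(3)
    if yawy is not None:
        a=np.radians(yawy); y=np.array([np.cos(a),np.sin(a),0]); z=np.array([0,0,-1.]); x=np.cross(y,z)
        t=(R.inv()*Ro.from_matrix(np.stack([x,y,z],1))).as_rotvec()
    print('delta',d.round(4),'turn',t.round(4)); return d,t
def st():
    o=get_obs(); R=Ro.from_quat(o['ee_rot']).as_matrix()
    print('t',o['clock'],'p',o['position'].round(4),'yawy',np.degrees(np.arctan2(R[1,1],R[0,1])).round(2),'tz',R[:,2].round(4),'F',o['ft_force'].round(2),'grip',round(o['grip_width'],3),round(o['grasp_force'],1)); return o
E
python3 -c "
from h import *
go([.507,.18,.2],101.3)"
```

```text
delta [-0.3741 -0.238   0.0419] turn [-1.20e-03 -4.00e-04 -6.58e-01]
```

The rows are not in the units I measure in: shifts go in shares of 0.8 m and turns go in shares of 2 rad. I convert before sending: -0.374 m is -0.4675, -0.238 m is -0.2975, -0.658 rad is -0.329.

>>> move_arm(plan=[{"delta_pos":[-0.4675,-0.2975,0],"turn":[0,0,-0.329],"fingers":1},{"delta_pos":[-0.4675,-0.2975,0],"turn":[0,0,-0.329],"fingers":1},{"delta_pos":[-0.4675,-0.2975,0],"turn":[0,0,-0.329],"fingers":1},{"delta_pos":[-0.4675,-0.2975,0],"turn":[0,0,-0.329],"fingers":1},{"delta_pos":[-0.4675,-0.2975,0],"turn":[0,0,-0.329],"fingers":1},{"delta_pos":[-0.4675,-0.2975,0],"turn":[0,0,-0.329],"fingers":1},{"delta_pos":[-0.4675,-0.2975,0],"turn":[0,0,-0.329],"fingers":1},{"delta_pos":[-0.4675,-0.2975,0],"turn":[0,0,-0.329],"fingers":1},{"delta_pos":[-0.4675,-0.2975,0.0525],"turn":[0,0,-0.329],"fingers":1},{"delta_pos":[-0.4675,-0.2975,0.0525],"turn":[0,0,-0.329],"fingers":1}])

```text
clock: 1.35
position: [0.505, 0.1803, 0.1976]
ee_rot: [-0.099, 0.995, -0.001, -0.003]
ft_force: [-0.2, 0.0, 0.6]
grip_width: 0.001
grasp_force: 0.0
```

```bash
cat > w.py <<'E'
import sys
from h import *
o=st(); go([.507,.18,.143],101.3,o)
c=camera('wrist'); c['o']=o; pickle.dump(c,open('w.pkl','wb')); cv2.imwrite(f'pics/{sys.argv[1]}.png',c['color'][...,::-1])
T=np.eye(4); T[:3,:3]=Ro.from_quat(o['ee_rot']).as_matrix(); T[:3,3]=o['position']; T=T@c['tool_from_camera']
print(c['tool_from_camera'].round(3), c['fx'])
P=pts(c,T); np.save('P.npy',P)
def circ(n,box,zl,zh):
    Q=P.reshape(-1,3); v=(c['range_z'].ravel()>0); x0,x1,y0,y1=box
    Q=Q[v&(Q[:,2]>zl)&(Q[:,2]<zh)&(Q[:,0]>x0)&(Q[:,0]<x1)&(Q[:,1]>y0)&(Q[:,1]<y1)]
    if len(Q)>5:
        (a,b),r=cv2.minEnclosingCircle(Q[:,:2].astype(np.float32)); rr=cv2.minAreaRect(Q[:,:2].astype(np.float32)); print(n,len(Q),'circ',np.round([a,b,r],4),'mean',Q.mean(0).round(4),'rect',np.round(rr[0],4),np.round(rr[1],4),round(rr[2],1))
j=(.46,.58,-.04,.08)
circ('bearing',j,.05,.057);circ('pin',j,.0595,.075);circ('cap',(.46,.55,.14,.22),.136,.145)
k=(.37,.48,-.34,-.22)
circ('plate',k,.02,.03);circ('bar',k,.049,.057)
E
python3 w.py w1
```

```text
t 1.35 p [0.505  0.1803 0.1976] yawy 101.34 tz [-0.0054 -0.0023 -1.    ] F [-0.18  0.05  0.59] grip 0.001 0.0
delta [-0.0022 -0.0006  0.0546] turn [-0.0012 -0.0057  0.0007]
[[-0.    -0.949 -0.315  0.082]
 [ 1.    -0.     0.     0.001]
 [-0.    -0.315  0.949 -0.132]
 [ 0.     0.     0.     1.   ]] 332.36351085238493
bearing 3152 circ [0.5212 0.0265 0.0315] mean [0.5192 0.0273 0.0543] rect [0.5204 0.0268] [0.0607 0.0615] 0.4
pin 157 circ [0.522  0.028  0.0053] mean [0.5197 0.0279 0.0641] rect [0.5203 0.0274] [0.0108 0.0101] 24.8
cap 1310 circ [0.5063 0.1804 0.016 ] mean [0.5048 0.1826 0.1402] rect [0.5048 0.1823] [0.0284 0.025 ] 58.6
```

View pics/w1.png

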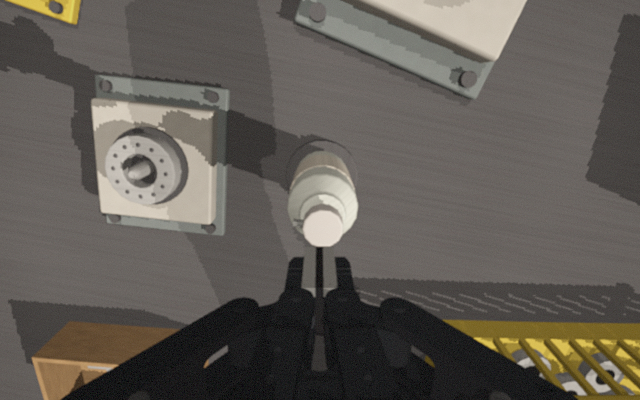

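The wrist view shows the closed fingertips at (320,250), right at the white cap at (323,226), with the jig pin at (143,168). Now I press the cap and release it.

Converted, 0.057 m is 0.0713, 0.056 m is 0.07.

>>> move_arm(plan=[{"delta_pos":[0,0,0.025],"fingers":1},{"delta_pos":[0,0,0.05],"fingers":1},{"delta_pos":[0,0,0.0625],"fingers":1},{"delta_pos":[0,0,0.0688],"fingers":1},{"delta_pos":[0,0,0.07],"fingers":1},{"delta_pos":[0,0,0.0713],"fingers":1},{"delta_pos":[0,0,0.0713],"fingers":1}])

```text
validation failed for argument at $.pl...
```

```bash
python3 w.py w2|grep -v '\['|| true; python3 -c "
from h import *
st()"
```

```text
t 1.45 p [0.5068 0.1811 0.201 ] yawy 101.36 tz [-4.e-04  1.e-04 -1.e+00] F [-0.58  0.09  0.59] grip -0.001 0.0
```

Every row needs all its fields. The arm has settled at (0.507, 0.181, 0.201).

Converted, 0.058 m is 0.0725, 0.057 m is 0.0713.

>>> move_arm(plan=[{"delta_pos":[0,0,0.025],"turn":[0,0,0],"fingers":1},{"delta_pos":[0,0,0.05],"turn":[0,0,0],"fingers":1},{"delta_pos":[0,0,0.0625],"turn":[0,0,0],"fingers":1},{"delta_pos":[0,0,0.0688],"turn":[0,0,0],"fingers":1},{"delta_pos":[0,0,0.0713],"turn":[0,0,0],"fingers":1},{"delta_pos":[0,0,0.0725],"turn":[0,0,0],"fingers":1},{"delta_pos":[0,0,0.0725],"turn":[0,0,0],"fingers":1}])

```text
clock: 2.33
position: [0.5074, 0.1811, 0.145]
ee_rot: [-0.099, 0.995, 0.001, 0.001]
ft_force: [-9.4, -3.1, 16.7]
grip_width: -0.003
grasp_force: 8.7
```

```bash
python3 -c "
from h import *
st()"
```

```text
t 2.325 p [0.5074 0.1811 0.145 ] yawy 101.32 tz [ 0.0011  0.0015 -1.    ] F [-9.39 -3.14 16.68] grip -0.003 8.7
```

Converted, -0.156 m is -0.195, 0.016 m is 0.02.

>>> move_arm(plan=[{"delta_pos":[0,0,-0.025],"turn":[0,0,0],"fingers":1},{"delta_pos":[0,0,-0.0725],"turn":[0,0,0],"fingers":1},{"delta_pos":[0.0063,-0.0625,-0.0725],"turn":[0,0,0],"fingers":0},{"delta_pos":[0.0125,-0.125,-0.0725],"turn":[0,0,0],"fingers":0},{"delta_pos":[0.02,-0.195,-0.0725],"turn":[0,0,0],"fingers":0},{"delta_pos":[0.02,-0.195,-0.0725],"turn":[0,0,0],"fingers":0},{"delta_pos":[0.02,-0.195,-0.0725],"turn":[0,0,0],"fingers":0}])

```text
clock: 3.2
position: [0.5222, 0.025, 0.201]
ee_rot: [-0.099, 0.995, 0.0, 0.001]
ft_force: [0.2, 0.2, 0.2]
grip_width: 1.002
grasp_force: 0.0
```

```bash
python3 w.py w3
python3 - <<'E'
from h import *
P=np.load('P.npy');c=pickle.load(open('w.pkl','rb'))
m=(P[...,2]>.0645)&(P[...,2]<.07)&(abs(P[...,0]-.522)<.03)&(abs(P[...,1]-.022)<.03)&(c['range_z']>0)
print(m.sum(),P[m].mean(0))
z=P[...,2];m=(z>.0535)&(z<.0575)&(abs(P[...,0]-.522)<.04)&(abs(P[...,1]-.022)<.04);print(np.median(z[m]))
E
```

```text
t 3.2 p [0.5222 0.025  0.201 ] yawy 101.31 tz [ 1.e-03  8.e-04 -1.e+00] F [0.2  0.22 0.15] grip 1.002 0.0
delta [-0.0154  0.155   0.0581] turn [0.0006 0.0011 0.0002]
[[-0.    -0.949 -0.315  0.082]
 [ 1.    -0.     0.     0.001]
 [-0.    -0.315  0.949 -0.132]
 [ 0.     0.     0.     1.   ]] 332.36351085238493
bearing 2932 circ [0.5206 0.0257 0.0311] mean [0.5193 0.0254 0.0543] rect [0.5204 0.0255] [0.0609 0.0608] 10.1
pin 149 circ [0.5213 0.0256 0.0058] mean [0.5198 0.0255 0.0644] rect [0.5206 0.0255] [0.0111 0.0111] 11.5
cap 1213 circ [0.5078 0.1802 0.0165] mean [0.5054 0.1813 0.14  ] rect [0.5071 0.1819] [0.026  0.0293] 43.6
plate 1422 circ [ 0.4363 -0.258   0.0261] mean [ 0.4354 -0.2555  0.0252] rect [ 0.4365 -0.2571] [0.0283 0.0477] 74.1
75 [0.52028428 0.02559689 0.06609215]
0.054528803936541526
```

View pics/w3.png

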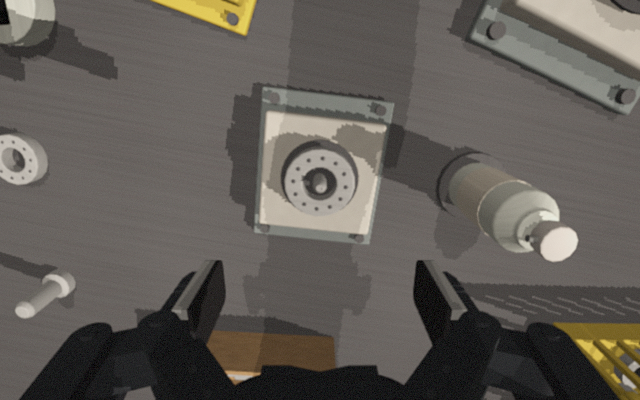

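The pin is centred at (320,180) in this view, so it is near (0.5205, 0.0255). This is the close view I trust for the pin. Next I look at the load cap from the same relative pose, so that calibration offsets cancel.

Converted, -0.28 m is -0.35, -0.22 m is -0.275.

>>> move_arm(plan=[{"delta_pos":[0.0375,-0.07,0],"turn":[0,0,0],"fingers":0},{"delta_pos":[0.075,-0.14,0],"turn":[0,0,0],"fingers":0},{"delta_pos":[0.1125,-0.2063,0],"turn":[0,0,0],"fingers":0},{"delta_pos":[0.15,-0.275,0],"turn":[0,0,0],"fingers":0},{"delta_pos":[0.195,-0.35,0],"turn":[0,0,0],"fingers":0},{"delta_pos":[0.195,-0.35,0],"turn":[0,0,0],"fingers":0},{"delta_pos":[0.195,-0.35,0],"turn":[0,0,0],"fingers":0}])

```text
clock: 4.12
position: [0.4245, -0.28, 0.2003]
ee_rot: [-0.099, 0.995, 0.0, 0.0]
ft_force: [0.7, 0.6, 0.7]
grip_width: 1.0
grasp_force: 0.0
```

```bash
python3 w.py w4
python3 - <<'E'
from h import *
for n in('scene','top'):
    c=pickle.load(open(n+'.pkl','rb'));P=pts(c);z=P[...,2]
    m=(z>.049)&(z<.057)&(abs(P[...,0]-.522)<.04)&(abs(P[...,1]-.022)<.04);print(n,P[m].mean(0),[np.round(q,4) for q in cv2.minEnclosingCircle(P[m][:,:2].astype(np.float32))])
E
```

```text
t 4.125 p [ 0.4245 -0.28    0.2003] yawy 101.36 tz [ 1.e-04  4.e-04 -1.e+00] F [0.68 0.62 0.68] grip 1.0 0.0
delta [-0.1714  0.4347  0.0575] turn [0.0003 0.0002 0.001 ]
[[-0.    -0.949 -0.315  0.082]
 [ 1.    -0.     0.     0.001]
 [-0.    -0.315  0.949 -0.132]
 [ 0.     0.     0.     1.   ]] 332.36351085238493
bearing 1556 circ [0.521  0.0257 0.0323] mean [0.5148 0.0251 0.0541] rect [0.5163 0.0282] [0.0627 0.0513] 60.5
pin 115 circ [0.5208 0.0252 0.0065] mean [0.5197 0.0235 0.0636] rect [0.5203 0.0247] [0.0114 0.0105] 85.8
plate 2938 circ [ 0.4221 -0.2761  0.0351] mean [ 0.4185 -0.277   0.0254] rect [ 0.4219 -0.2763] [0.069  0.0692] 72.8
bar 998 circ [ 0.4221 -0.2759  0.0216] mean [ 0.4211 -0.2764  0.0533] rect [ 0.4221 -0.2763] [0.04   0.0199] 11.0
scene [0.52483766 0.02447424 0.05283798] [array([0.5227, 0.0248]), np.float64(0.033)]
top [0.52117187 0.02067796 0.05341214] [array([0.5217, 0.021 ]), np.float64(0.031)]
```

View pics/w4.png

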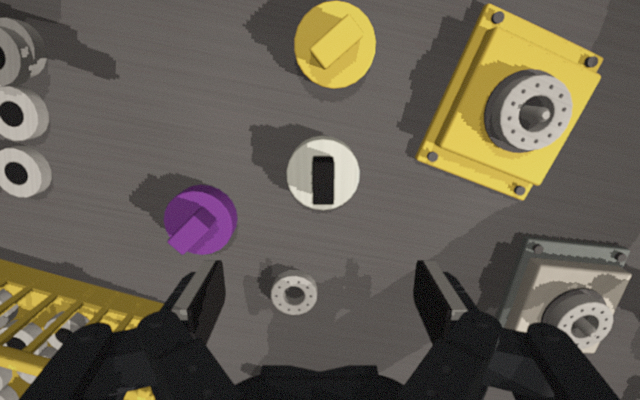

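The load cap is the alloy plate at (322,175). The wrist camera puts it at (0.4221, -0.2762), yaw 11°, and the pin is still at (0.5206, 0.0255). The loose bearing at (294,295) is clear of the descent. Descending and gripping.

Converted, 0.16 m is 0.2, 0.0042 m is 0.0053.

>>> move_arm(plan=[{"delta_pos":[0.002,0.0053,0.0625],"turn":[0,0,0],"fingers":0.4},{"delta_pos":[0.002,0.0053,0.125],"turn":[0,0,0],"fingers":0.4},{"delta_pos":[0.002,0.0053,0.175],"turn":[0,0,0],"fingers":0.4},{"delta_pos":[0.002,0.0053,0.2],"turn":[0,0,0],"fingers":0.4},{"delta_pos":[0.002,0.0053,0.2],"turn":[0,0,0],"fingers":0.4},{"delta_pos":[0.002,0.0053,0.2],"turn":[0,0,0],"fingers":1},{"delta_pos":[0.002,0.0053,0.2],"turn":[0,0,0],"fingers":1},{"delta_pos":[0.002,0.0053,0.2],"turn":[0,0,0],"fingers":1},{"delta_pos":[0.002,0.0053,0.2],"turn":[0,0,0],"fingers":1},{"delta_pos":[0.002,0.0053,0.2],"turn":[0,0,0],"fingers":1}], force=70)

```text
clock: 5.42
position: [0.4226, -0.2771, 0.0416]
ee_rot: [-0.099, 0.995, -0.0, 0.001]
ft_force: [-0.5, 0.9, 7.1]
grip_width: 0.218
grasp_force: 69.6
```

```bash
python3 w.py w5 | grep -E '^t|plate|bar '
```

```text
t 5.425 p [ 0.4226 -0.2771  0.0416] yawy 101.33 tz [ 2.5e-03 -1.0e-04 -1.0e+00] F [-0.54  0.91  7.07] grip 0.218 69.6
plate 6275 circ [ 0.422  -0.2763  0.0348] mean [ 0.4062 -0.2791  0.0254] rect [ 0.4129 -0.2778] [0.0508 0.0689] 11.3
bar 4373 circ [ 0.42   -0.2765  0.0235] mean [ 0.4189 -0.2767  0.0534] rect [ 0.4209 -0.2753] [0.0411 0.0413] 53.1
```

Converted, 0.2766 m is 0.3458, -0.156 m is -0.195.

>>> move_arm(plan=[{"delta_pos":[0,0,-0.05],"turn":[0,0,0],"fingers":1},{"delta_pos":[0,0,-0.1125],"turn":[0,0,0],"fingers":1},{"delta_pos":[-0.0125,0.025,-0.1375],"turn":[0,0,0],"fingers":1},{"delta_pos":[-0.0438,0.0813,-0.1375],"turn":[0,0,0],"fingers":1},{"delta_pos":[-0.075,0.1375,-0.1375],"turn":[0,0,0],"fingers":1},{"delta_pos":[-0.1063,0.1938,-0.1375],"turn":[0,0,0],"fingers":1},{"delta_pos":[-0.1375,0.25,-0.1375],"turn":[0,0,0],"fingers":1},{"delta_pos":[-0.1688,0.3,-0.1375],"turn":[0,0,0],"fingers":1},{"delta_pos":[-0.1875,0.3325,-0.1375],"turn":[0,0,0],"fingers":1},{"delta_pos":[-0.195,0.3458,-0.1375],"turn":[0,0,0],"fingers":1},{"delta_pos":[-0.195,0.3458,-0.1375],"turn":[0,0,0],"fingers":1},{"delta_pos":[-0.195,0.3458,-0.1375],"turn":[0,0,0],"fingers":1}])

```text
clock: 6.98
position: [0.5199, 0.023, 0.1504]
ee_rot: [-0.097, 0.995, -0.0, -0.0]
ft_force: [0.1, -0.4, -2.4]
grip_width: 0.218
grasp_force: 69.6
```

```bash
cat > v.py <<'E'
import sys
from h import *
o=st(); c=camera('wrist'); cv2.imwrite(f'pics/{sys.argv[1]}.png',c['color'][...,::-1])
T=np.eye(4); T[:3,:3]=Ro.from_quat(o['ee_rot']).as_matrix(); T[:3,3]=o['position']; T=T@c['tool_from_camera']
P=pts(c,T)
# plate top: near tcp z
zt=o['position'][2]-.016
m=(abs(P[...,2]-zt)<.005)&(np.hypot(P[...,0]-o['position'][0],P[...,1]-o['position'][1])<.045)&(c['range_z']>0)
Q=P[m]
A=np.c_[Q[:,:2]-Q[:,:2].mean(0),np.ones(len(Q))]
print('plane slope',np.linalg.lstsq(A,Q[:,2],rcond=None)[0].round(4),'n',len(Q))
(a,b),r=cv2.minEnclosingCircle(Q[:,:2].astype(np.float32)); print('plate',np.round([a,b,r],4),'off from tcp',np.round([a-o['position'][0],b-o['position'][1]],4))
E
python3 v.py w6
```

```text
t 6.975 p [0.5199 0.023  0.1504] yawy 101.18 tz [-1.e-04 -4.e-04 -1.e+00] F [ 0.13 -0.39 -2.36] grip 0.218 69.6
plane slope [0.0114 0.002  0.1342] n 6267
plate [0.5191 0.0241 0.0349] off from tcp [-0.0008  0.001 ]
```

View pics/w6.png

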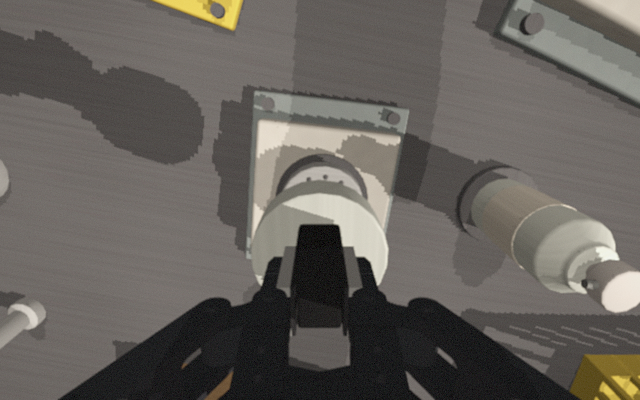

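The view shows the load cap held level at (320,230) above the jig. The residual to the pin is about 1.5 mm in x and y, so I trim, go lower and check again.

Converted, 0.03 m is 0.0375, -0.0017 m is -0.0021.

>>> move_arm(plan=[{"delta_pos":[-0.0021,0.0014,0.0188],"turn":[0,0,0],"fingers":1},{"delta_pos":[-0.0021,0.0014,0.0375],"turn":[0,0,0],"fingers":1},{"delta_pos":[-0.0021,0.0014,0.0375],"turn":[0,0,0],"fingers":1},{"delta_pos":[-0.0021,0.0014,0.0375],"turn":[0,0,0],"fingers":1}])

```text
clock: 7.52
position: [0.5217, 0.026, 0.1202]
ee_rot: [-0.098, 0.995, -0.0, -0.0]
ft_force: [0.3, -0.0, -3.0]
grip_width: 0.217
grasp_force: 69.6
```

```bash
python3 v.py w7
```

```text
t 7.525 p [0.5217 0.026  0.1202] yawy 101.29 tz [-3.e-04 -1.e-04 -1.e+00] F [ 0.26 -0.05 -3.03] grip 0.217 69.6
plane slope [0.0113 0.0034 0.104 ] n 6275
plate [0.521  0.0269 0.0349] off from tcp [-0.0006  0.0009]
```

Converted, 0.017 m is 0.0213, -0.0013 m is -0.0016.

>>> move_arm(plan=[{"delta_pos":[0.0009,-0.0016,0.005],"turn":[0,0,0],"fingers":1},{"delta_pos":[0.0009,-0.0016,0.01],"turn":[0,0,0],"fingers":1},{"delta_pos":[0.0009,-0.0016,0.015],"turn":[0,0,0],"fingers":1},{"delta_pos":[0.0009,-0.0016,0.0188],"turn":[0,0,0],"fingers":1},{"delta_pos":[0.0009,-0.0016,0.0213],"turn":[0,0,0],"fingers":1},{"delta_pos":[0.0009,-0.0016,0.0213],"turn":[0,0,0],"fingers":1}])

```text
clock: 8.32
position: [0.5212, 0.0247, 0.1031]
ee_rot: [-0.098, 0.995, 0.0, -0.0]
ft_force: [-0.1, 0.9, -3.6]
grip_width: 0.216
grasp_force: 69.6
```

```bash
python3 v.py w8
```

```text
t 8.325 p [0.5212 0.0247 0.1031] yawy 101.3 tz [-2.e-04  0.e+00 -1.e+00] F [-0.11  0.89 -3.57] grip 0.216 69.6
plane slope [0.0115 0.0035 0.0869] n 6263
plate [0.5205 0.0256 0.0349] off from tcp [-0.0007  0.0009]
```

There's no contact with the underside about 4 mm past the tip, so the bore is over the pin. Continuing down to the bearing.

Converted, 0.0085 m is 0.0106, 0.0075 m is 0.0094.

>>> move_arm(plan=[{"delta_pos":[0,0,0.0025],"turn":[0,0,0],"fingers":1},{"delta_pos":[0,0,0.005],"turn":[0,0,0],"fingers":1},{"delta_pos":[0,0,0.0075],"turn":[0,0,0],"fingers":1},{"delta_pos":[0,0,0.0094],"turn":[0,0,0],"fingers":1},{"delta_pos":[0,0,0.0106],"turn":[0,0,0],"fingers":1},{"delta_pos":[0,0,0.0106],"turn":[0,0,0],"fingers":1},{"delta_pos":[0,0,0.0106],"turn":[0,0,0],"fingers":1}])

```text
clock: 9.25
position: [0.5213, 0.0247, 0.095]
ee_rot: [-0.098, 0.995, 0.0, 0.0]
ft_force: [-2.1, -0.7, 3.0]
grip_width: 0.217
grasp_force: 70.4
```

```bash
python3 v.py w9
```

```text
t 9.25 p [0.5213 0.0247 0.095 ] yawy 101.3 tz [ 2.e-04  2.e-04 -1.e+00] F [-2.06 -0.65  2.99] grip 0.217 70.4
plane slope [0.0124 0.0029 0.0788] n 6272
plate [0.5203 0.026  0.0349] off from tcp [-0.001   0.0012]
```

It is seated, with about 6.6 N of contact. Pressing to the bottom.

>>> move_arm(plan=[{"delta_pos":[0,0,0.0025],"turn":[0,0,0],"fingers":1},{"delta_pos":[0,0,0.005],"turn":[0,0,0],"fingers":1},{"delta_pos":[0,0,0.0075],"turn":[0,0,0],"fingers":1},{"delta_pos":[0,0,0.0088],"turn":[0,0,0],"fingers":1},{"delta_pos":[0,0,0.0088],"turn":[0,0,0],"fingers":1},{"delta_pos":[0,0,0.0088],"turn":[0,0,0],"fingers":1},{"delta_pos":[0,0,0.0088],"turn":[0,0,0],"fingers":1}])

```text
clock: 10.18
position: [0.5216, 0.0247, 0.0896]
ee_rot: [-0.098, 0.995, 0.0, 0.0]
ft_force: [-12.2, -1.0, 25.3]
grip_width: 0.215
grasp_force: 73.6
```

```bash
python3 v.py w10
```

```text
t 10.175 p [0.5216 0.0247 0.0896] yawy 101.29 tz [ 7.e-04  8.e-04 -1.e+00] F [-12.18  -1.01  25.29] grip 0.215 73.6
plane slope [0.0126 0.0033 0.0734] n 6271
plate [0.5207 0.0257 0.0349] off from tcp [-0.0008  0.001 ]
```

View pics/w10.png

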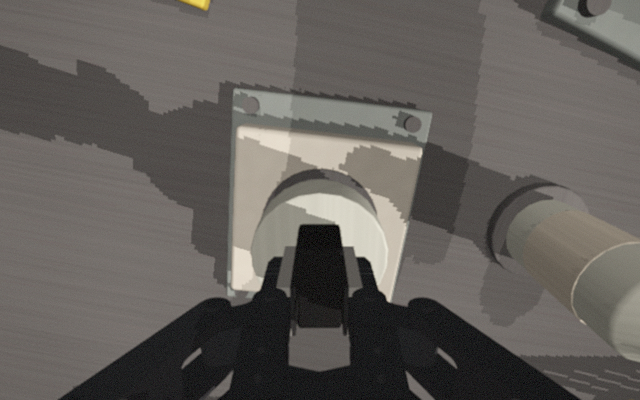

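The load cap sits flat on the bearing at (320,230). Its underside is at about 48 mm and the force is about 28 N, so the bearing is at its stop. Handing in.

```bash
python3 -c "
from workcell import hand_in
print(hand_in())"
```

```text
the job is handed in; nothing more can be done
None
```

I oiled the pin with one full press and release of the spray cap, then fitted the load cap over the pin and handed the job in while holding the sprung bearing at its stop (about 28 N); the hand-in call gave no verdict.

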